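# Lower a ratchet-propped slide board to its second notch

### The job

The tilting slide board is propped too steep for the slide tray; bring it down to its second notch from the bottom and leave it propped there, its weight on the pawl. Its ratchet only lets it go up, so raise it by the red handle past its top notch and press it firmly, but without forcing it, against the rubber buffer so that the pawl throws over, lower it all the way flat so that the pawl re-arms, then raise it to the second notch and let go. Never force the board up or down, keep it in hand so that it never drops, and do not disturb the tray, bottle and carton around it.

Things in the scene. Friction and masses are not known exactly. Their poses are not given: they have to be found in the camera images.
- hinge (a point): Middle of the tilting board's hinge line, 90 mm above the bench. Frame: x points level towards the far (handle) side, y along the hinge, z up. The stand is a low aluminium frame fixed to the bench, from 30 mm before the hinge to 245 mm beyond it and 300 mm wide in y; two rubber-topped rests at its far end carry the board when flat.
- handle (a point): Centre of the board's red bow handle: a round bar 12 mm thick, 120 mm long, parallel to the hinge, 270 mm from the hinge in the board's mid-plane, 45 mm beyond the board's far edge (39 mm gap between them). It swings on a circle about the hinge and is level with it when flat. Board, handle and quadrant weigh 0.65 to 0.95 kg together: about 2 to 5 N to lift at the handle.
- board (a joint): Tilt of the board in rad (a grey-topped brown panel 235 x 320 x 12 mm with a low ledge along its hinge edge): 0 flat on its rests, growing as the handle rises. At the start it stands in its third or fourth notch (27 to 42 degrees). Its hinge is stiff to turn by under 1 N at the handle.
- quadrant (a point): Hub, on the hinge line, of the steel toothed quadrant (90 mm radius) on the board's right (-y) side. Five notches, 9 degrees of tilt apart, the first at about 12, the second at about 21 degrees; as the pawl block is bolted through slots, the notches of a stand all lie up to 2.5 degrees higher or lower. The board rises freely but falls back only to the last notch passed.
- pawl_bracket (a point): Top of the fixed grey bracket beside the quadrant; it carries the blue block with the yellow spring-thrown pawl and rubber buffer. The buffer, set separately, is met somewhere from 51 to 61 degrees; 4 to 10 N more at the handle (springy, 3 to 5 N per mm) throws the pawl over, 20 N forces it. The board then lowers freely. Near flat it pushes the pawl back: surely re-armed only when right down.
- slide_tray: Black slide tray with eight slides, 200 x 105 x 20 mm, on the bench left of the stand; origin under its centre. Leave alone.
- dropper: White dropper bottle, 34 mm across, 75 mm tall and more with its cap, beyond the board's far left corner; origin under its centre. Leave alone.
- carton: White, orange and blue reagent carton 55 x 55 x 75 mm, beyond the board's far right corner; origin under its centre. Leave alone.

How it is judged:
On the way, in this order (a step that is already met when the one before it is completed fails the run):
1. the board is raised past its top notch, towards the buffer (beyond 51 degrees) (value of joint board above 0.89 rad).
2. the board is lowered flat onto its rests (within 1.7 degrees) (value of joint board below 0.03 rad), for 0.1 s.
At the end, for the whole second after the job is handed in: The board rests by itself in its second notch from the bottom (tilt 0.30 to 0.44 rad), at rest (under 0.03 rad/s), let go, after having been lifted to the buffer and lowered flat; tray, bottle and carton stand within 15 mm of where they stood (value of joint board between 0.3 and 0.44 rad and velocity of joint board between -0.03 and 0.03 rad/s and distance of each of slide_tray, dropper, carton from where it was at the start of the episode below 0.015 m); the robot touches nothing.
It fails at once if the board is forced against its buffer (over 60 N at the buffer, about 22 N at the handle) (contact force between buffer and board above 60 N).
It fails at once if the board is forced down on its pawl (over 160 N at the pawl, about 18 N at the handle) (contact force between pawl and board above 160 N).
It fails at once if the board is dropped (falls faster than 1.2 rad/s) (velocity of joint board below -1.2 rad/s).
It fails at once if the slide tray, bottle or carton is moved more than 15 mm or tipped (distance of any of slide_tray, dropper, carton from where it was at the start of the episode above 0.015 m or angle between any of dropper, carton's own z axis and vertical above 0.3 rad).
It also fails if it takes over 72 s, if anything falls off the work surface, if the arm or the gripper's body presses on something with over 40 N, if the wrist force passes 120 N, or if a joint passes its speed limit or range.

### The arm

A 6-joint arm with a two-finger parallel gripper is mounted at the origin on the work surface. World frame = base frame: x ahead of the robot, y to its left, z up, the work surface at z = 0. Lengths are in m, angles in rad, forces in N, time in s.
With the tool pointing down it reaches from about 0.425 to 0.95 m from the base axis. Payload 3.5 kg.
Tool frame: the origin (TCP) lies between the finger pads; the fingertips stand 17 mm ahead of it and the grasp point (between the pads) lies 2 mm behind it; z points along the fingers, y is the direction in which the jaws open and shut (so a half turn about z gives the same grasp; the last joint's range is limited). The gripper opens to 85 mm and grips with 20 to 120 N. Pads are 22 mm wide; open, the fingers measure 114 mm over their backs; the gripper's body (76 mm by 85 mm) begins 54 mm behind the grasp point. The pads swing forward as they close: fully open they stand 13 mm farther back than shut.
Start: joints at [-1.411, 0.286, 1.577, -0, 1.279, -0.15], TCP at [0.206, -0.643, 0.248] pointing down, gripper open.
Joint ranges: [-2.77, 2.77], [-0.9, 2.22], [0.21, 2.48], [-1.53, 4.67], [0.24, 2.81], [-2.84, 2.84]. Speed limits (rad/s): [2.79, 2.79, 3.14, 3.14, 3.14, 3.14].

### API

Orientations are given as a unit quaternion [x, y, z, w].
In Python, from plant import ctrl gives the robot as it stands.
- The arm moves only by the tool carry_out, never from a script. Its argument "commands" is a list of rows, each an object with "delta_pos": the shift along the tool's x, y, z in m, a list of three; "delta_rot": the turn, a rotation vector about the tool's x, y, z in rad, a list of three; "claw": the opening in per cent of the stroke, from 0 (shut) to 100 (fully open). A call has 1 to 8 rows; each row is the pose to reach, as a shift and turn from the pose measured when the call began, along the tool's axes at that moment; what a row does not reach only later rows make up. A row lasts 1/12 s, in which the tool goes at most 41.7 mm and 7.16 degrees, less where a joint would pass 70% of its speed; a pose out of reach is approached as far as the arm can. A call with a gripper value outside its range is refused whole. The fingers move at their own pace and stop on an object; "force" is the grip in N (left out, the last holds). Time passes only in rows, so rows that repeat a pose let the fingers close. It gives the time, the measured TCP pose, the force and the opening at its end, in the units of the state.
- ctrl.get_state(): the state, without advancing time (a new reading comes with each control period).
- ctrl.read_camera(name): name is "scene" or "top"; returns (picture, depth): 480x640x3 uint8, red, green, blue; 480x640 float32, m along the optical axis (not along the pixel's ray), 0 where there is no reading.
- ctrl.camera_info(name): a dict with "fx", "fy", "cx", "cy" (pixels), "rvec" (rotation vector, rad) and "tvec" (3), from world to camera coordinates, as OpenCV has them. Camera axes: x right, y down, z forward; pixel columns grow to the right and rows downward; lengths in m; the calibration is good to about 2 mm. A picture is of the moment at which its call begins. camera_info takes no time and is no camera call.
- ctrl.sign_off(): hands the job in, once; it reports no verdict.
The state is a dict: "time": time; "qpos": joint angles; "dq": joint speeds; "joint_efforts": joint torques, N m; "eef_pos": TCP position; "tcp_rot": TCP orientation; "contact_force": force on the tool from outside, world axes, zero at the start; "wrist_torque": the same for the moment, N m; "opening": opening from 0.0 (shut) to 1.0 (fully open).
Only numpy, scipy, OpenCV 4.12 (cv2) and the standard library are available. Lean on these libraries where they do the work, as an engineer would, in place of code of your own. Each camera call takes 0.05 s, during which the arm holds its last target.

## Working session

There is one attempt and no reset: what is moved stays moved. The work goes in short steps, Python scripts to look and compute and a tool call to move; the robot and the scene stay as the last step left them, time stands still between calls to the robot, and variables do not carry over. Pictures are saved under pics/ and viewed, and the job is handed in when it is done.

Besides the shell and the picture viewer there is one more tool, called after "Emit:" as name(argument=value, ...) on one line, values as JSON. carry_out: Moves the arm, as the interface text tells. Its arguments: {"type":"object","properties":{"commands":{"type":"array"},"force":{"type":"number"}},"required":["commands"]}

```bash
mkdir -p pics; ls
cat > h.py <<'E'
import numpy as np, cv2
from plant import ctrl
def cam(n):
    i=ctrl.camera_info(n); R=cv2.Rodrigues(np.array(i['rvec'],float))[0]; t=np.array(i['tvec'],float).ravel()
    return i,R,t
def pts(n,d):
    i,R,t=cam(n); v,u=np.mgrid[0:480,0:640]
    c=np.stack([(u-i['cx'])/i['fx']*d,(v-i['cy'])/i['fy']*d,d],-1)
    return (c-t)@R
E
python3 - <<'E'
from h import *
s=ctrl.get_state(); print(s)
for n in ['scene','top']:
    p,d=ctrl.read_camera(n); cv2.imwrite(f'pics/{n}0.png',p[:,:,::-1]); np.savez(f'{n}0.npz',p=p,d=d)
    i,R,t=cam(n); print(n,-R.T@t,R[2])
E
```

```text
pics
{'time': 0.0, 'qpos': array([-1.41102538e+00,  2.87186467e-01,  1.57820572e+00, -4.34601609e-06,
        1.27859510e+00, -1.49982901e-01]), 'dq': array([-2.28022550e-03, -1.53793688e-03, -5.01570082e-04, -1.07412034e-03,
        1.89731075e-05,  2.13074448e-04]), 'joint_efforts': array([-6.42379496e-05, -4.05979300e+01, -2.92626107e+01, -1.56325918e-04,
        5.81531858e-03, -8.50330537e-06]), 'eef_pos': array([ 0.20569351, -0.64223636,  0.24691771]), 'tcp_rot': array([ 9.88029718e-01,  1.54259009e-01, -7.93980760e-06, -1.19729433e-03]), 'contact_force': array([ 0.80562464,  0.00547829, -0.03979833]), 'wrist_torque': array([-0.02840034,  0.00481139, -0.00409717]), 'opening': 1.0000154726912864}
scene [ 0.90294861 -0.3823078   0.55429017] [-0.46875306  0.61753594 -0.63160109]
top [0.46911875 0.05847711 1.07327838] [ 0.08331994 -0.01346628 -0.99643186]
```

View pics/scene0.png

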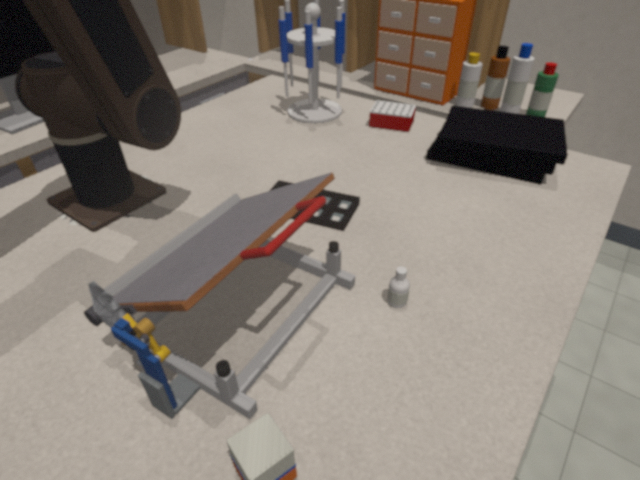

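View pics/top0.png

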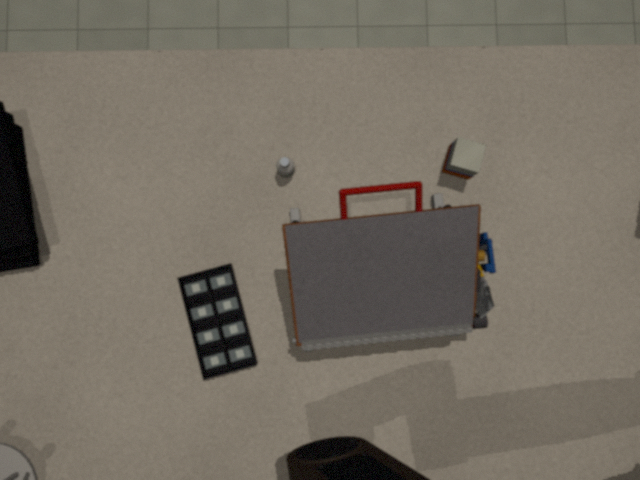

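The scene view shows the propped board with its red bar from (250,252) to (322,203), the carton at (262,450) and the bottle at (398,287). In the top view the bar runs from (342,190) to (420,184), the bottle is at (285,165) and the carton at (464,158).

Run:
```python
from h import *
for n in ['top','scene']:
    z=np.load(n+'0.npz'); p=z['p'].astype(int); d=z['d']; P=pts(n,d)
    r=(p[...,0]>110)&(p[...,1]<50)&(p[...,2]<60)&(d>0)
    u,v=np.meshgrid(range(640),range(480))
    if n=='top': r&=(u>330)&(u<430)&(v>170)&(v<225)
    else: r&=(v>190)&(v<265)&(u>235)&(u<330)
    q=P[r]; print(n,len(q),q.min(0),q.max(0))
    # board plane
    g=(np.ptp(p,axis=2)<25)&(d>0)
    g&= ((u>310)&(u<460)&(v>235)&(v<320)) if n=='top' else ((u>170)&(u<280)&(v>215)&(v<270)&(P[...,2]>0.11))
    b=P[g]; c=b.mean(0); 
    w=np.linalg.svd(b-c,full_matrices=False)[2][2]; w*=np.sign(w[2])
    res=(b-c)@w
    print(' plane',len(b),c,w,'tilt',np.degrees(np.arccos(w[2])),'std',res.std())
    xd=np.array([-w[0],-w[1]]);xd/=np.linalg.norm(xd); print(' xdir',xd,'yaw',np.degrees(np.arctan2(xd[1],xd[0])))
    # bar points: far ones along xdir
    s=q[:,:2]@xd; print('  s pct',np.percentile(s,[1,50,99]))
    far=q[s>np.percentile(s,99)-0.014]; yd=np.array([-xd[1],xd[0]]);t=far[:,:2]@yd
    print('  bar t',np.percentile(t,[0.5,99.5]),'s med',np.median(far[:,:2]@xd),'zmed',np.median(far[:,2]),np.percentile(far[:,2],99), 'dist to plane',np.median((far-c)@w))
    tm=np.percentile(t,[.5,99.5]).mean(); sm=np.median(far[:,:2]@xd)
    print('  bar ctr',xd*sm+yd*tm)
    lo=(P[...,2]>0.05)&(P[...,2]<0.11)&(d>0)
    for nm,box in (('carton',(440,490,130,190)),('bottle',(270,300,145,185)),('tray',(175,262,260,385))) if n=='top' else ():
        m=(u>box[0])&(u<box[1])&(v>box[2])&(v<box[3])&(P[...,2]>0.012); k=P[m]; print(nm,k.min(0),k.max(0))
```

```text
top 236 [ 0.61086609 -0.11772098  0.22805755] [0.62542943 0.00592302 0.23580712]
 plane 12462 [ 0.47773258 -0.07025805  0.15121756] [-0.50707185 -0.04237934  0.86086127] tilt 30.58657536196601 std 0.0013999043755899255
 xdir [0.99652567 0.08328622] yaw 4.777483322036088
  s pct [0.60892827 0.61136876 0.6142617 ]
  bar t [-0.16742955 -0.04640714] s med 0.6113687603088578 zmed 0.23188701564391917 0.2349028157714742 dist to plane -0.0024662450455038365
  bar ctr [ 0.61814949 -0.05562828]
carton [ 0.46911875 -0.27459995  0.01239304] [0.73964614 0.05847711 1.07327838]
bottle [0.46911875 0.05847711 0.01358203] [0.71224154 0.11759326 1.07327838]
tray [0.29466784 0.05847711 0.0120282 ] [0.5128522  0.30975659 1.07327838]
scene 537 [ 0.57724254 -0.12372097  0.20820549] [0.62874115 0.00565867 0.23474276]
 plane 3221 [ 0.50437875 -0.08894949  0.16734101] [-0.50350328 -0.04458831  0.86284201] tilt 30.36280332376958 std 0.0009560082431664668
 xdir [0.99610182 0.08821093] yaw 5.060691712859864
  s pct [0.57488612 0.61231329 0.61614576]
  bar t [-0.17472641 -0.04985676] s med 0.6138484918860345 zmed 0.23101850467756452 0.23384220126652272 dist to plane -0.00501908813083932
  bar ctr [ 0.62136094 -0.0577057 ]
```

```bash
cat >> h.py <<'E'
from scipy.spatial.transform import Rotation as Ro
YAW=np.radians(4.9); XD=np.array([np.cos(YAW),np.sin(YAW),0]); YD=np.array([-np.sin(YAW),np.cos(YAW),0]); Z=np.array([0,0,1.])
BAR0=.612*XD-.109*YD+.2275*Z
TH0=np.radians(30.5)
HIN=BAR0-.27*(np.cos(TH0)*XD+np.sin(TH0)*Z)
def Rt(deg):
    a=np.radians(deg); z=np.sin(a)*XD-np.cos(a)*Z; y=np.cos(a)*XD+np.sin(a)*Z
    return np.stack([np.cross(y,z),y,z],1)
def plan(pos,deg):
    s=ctrl.get_state(); R=Ro.from_quat(s['tcp_rot']).as_matrix()
    print('dpos',np.round(R.T@(pos-s['eef_pos']),4),'drot',np.round(Ro.from_matrix(R.T@Rt(deg)).as_rotvec(),3))
def bar(th): a=np.radians(th); return HIN+.27*(np.cos(a)*XD+np.sin(a)*Z)
E
python3 - <<'E'
from h import *
print(BAR0,HIN,bar(56)); Rz=Rt(20)[:,2]
plan(BAR0-.09*Rz,20); s=ctrl.get_state();plan(np.array([.45,-.35,.35]),20)
E
```

```text
[ 0.61907377 -0.05632648  0.2275    ] [ 0.38728412 -0.07619786  0.09046464] [ 0.53771441 -0.06330144  0.31430479]
dpos [ 0.5423 -0.4391 -0.0639] drot [-0.296  0.233 -1.332]
dpos [ 0.3218 -0.2041 -0.1024] drot [-0.296  0.233 -1.332]
```

Emit:
carry_out(commands=[{"delta_pos": [0.02, -0.01, -0.04], "delta_rot": [-0.03, 0.02, -0.12], "claw": 47}, {"delta_pos": [0.32, -0.2, -0.11], "delta_rot": [-0.296, 0.233, -1.332], "claw": 47}, {"delta_pos": [0.32, -0.2, -0.11], "delta_rot": [-0.296, 0.233, -1.332], "claw": 47}, {"delta_pos": [0.32, -0.2, -0.11], "delta_rot": [-0.296, 0.233, -1.332], "claw": 47}, {"delta_pos": [0.32, -0.2, -0.11], "delta_rot": [-0.296, 0.233, -1.332], "claw": 47}, {"delta_pos": [0.32, -0.2, -0.11], "delta_rot": [-0.296, 0.233, -1.332], "claw": 47}, {"delta_pos": [0.32, -0.2, -0.11], "delta_rot": [-0.296, 0.233, -1.332], "claw": 47}, {"delta_pos": [0.32, -0.2, -0.11], "delta_rot": [-0.296, 0.233, -1.332], "claw": 47}], force=30)

```text
time: 0.77
eef_pos: [0.4048, -0.4069, 0.3429]
tcp_rot: [0.794, 0.593, 0.097, 0.089]
contact_force: [-0.3, -1.3, -0.1]
opening: 0.469
```

Run:
```python
from h import *
s=ctrl.get_state(); print(s['eef_pos'],s['qpos'],s['opening'])
Rz=Rt(20)[:,2]
plan(BAR0-.08*Rz,20)
```

```text
[ 0.40477965 -0.406855    0.34294083] [-1.05249524 -0.09611211  1.83127146  0.22421695  1.25892364 -0.81819886] 0.46932431018950405
dpos [0.384  0.0652 0.0781] drot [-0.081  0.064 -0.364]
```

Emit:
carry_out(commands=[{"delta_pos": [0.384, 0.065, 0.078], "delta_rot": [-0.081, 0.064, -0.364], "claw": 47}, {"delta_pos": [0.384, 0.065, 0.078], "delta_rot": [-0.081, 0.064, -0.364], "claw": 47}, {"delta_pos": [0.384, 0.065, 0.078], "delta_rot": [-0.081, 0.064, -0.364], "claw": 47}, {"delta_pos": [0.384, 0.065, 0.078], "delta_rot": [-0.081, 0.064, -0.364], "claw": 47}, {"delta_pos": [0.384, 0.065, 0.078], "delta_rot": [-0.081, 0.064, -0.364], "claw": 47}, {"delta_pos": [0.384, 0.065, 0.078], "delta_rot": [-0.081, 0.064, -0.364], "claw": 47}, {"delta_pos": [0.384, 0.065, 0.078], "delta_rot": [-0.081, 0.064, -0.364], "claw": 47}, {"delta_pos": [0.384, 0.065, 0.078], "delta_rot": [-0.081, 0.064, -0.364], "claw": 47}])

```text
time: 1.43
eef_pos: [0.5608, -0.1144, 0.3088]
tcp_rot: [0.666, 0.725, 0.128, 0.118]
contact_force: [0.2, 0.2, 0.1]
opening: 0.468
```

Run:
```python
from h import *
s=ctrl.get_state(); print(s['eef_pos'],s['qpos'],s['opening'])
Rz=Rt(20)[:,2]
plan(BAR0-.08*Rz,20);plan(BAR0+.002*Rz,20)
```

```text
[ 0.5607795  -0.11440127  0.30884308] [-0.45104802 -0.15028267  1.95217706  0.20336248  1.04541637 -0.61232483] 0.4681856927349804
dpos [0.0529 0.0314 0.018 ] drot [ 0.  0. -0.]
dpos [0.0529 0.0314 0.1   ] drot [ 0.  0. -0.]
```

Emit:
carry_out(commands=[{"delta_pos": [0.053, 0.031, 0.018], "delta_rot": [0, 0, 0], "claw": 47}, {"delta_pos": [0.053, 0.031, 0.018], "delta_rot": [0, 0, 0], "claw": 47}, {"delta_pos": [0.053, 0.031, 0.018], "delta_rot": [0, 0, 0], "claw": 47}, {"delta_pos": [0.053, 0.031, 0.018], "delta_rot": [0, 0, 0], "claw": 47}, {"delta_pos": [0.053, 0.031, 0.04], "delta_rot": [0, 0, 0], "claw": 47}, {"delta_pos": [0.053, 0.031, 0.04], "delta_rot": [0, 0, 0], "claw": 47}])

```text
time: 1.93
eef_pos: [0.5975, -0.0585, 0.2782]
tcp_rot: [0.667, 0.725, 0.126, 0.115]
contact_force: [-1.5, 0.1, -1.7]
opening: 0.474
```

Run:
```python
from h import *
for n in ['scene','top']:
    p,d=ctrl.read_camera(n); cv2.imwrite(f'pics/{n}1.png',p[:,:,::-1])
Rz=Rt(20)[:,2]
plan(BAR0+.002*Rz,20); print(ctrl.get_state()['contact_force'])
a=cv2.imread('pics/scene1.png')[100:340,160:420];b=cv2.imread('pics/top1.png')[130:290,260:440]
cv2.imwrite('pics/c1.png',np.hstack([cv2.resize(a,(400,369)),cv2.resize(b,(400,369))]))
```

```text
dpos [0.0008 0.0019 0.0592] drot [-0.003 -0.    -0.002]
[-0.67479353 -1.21939247  0.36687354]
```

View pics/c1.png

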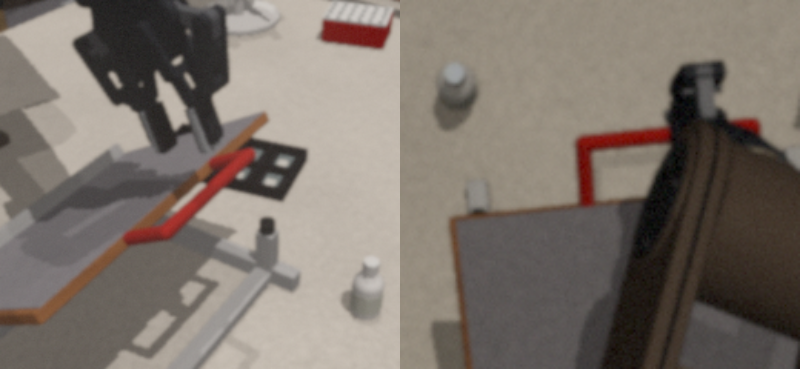

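The gripper straddles the bar line in both views; it is still short of the bar and clear of everything. Going down.

Emit:
carry_out(commands=[{"delta_pos": [0.001, 0.002, 0.02], "delta_rot": [0, 0, 0], "claw": 47}, {"delta_pos": [0.001, 0.002, 0.04], "delta_rot": [0, 0, 0], "claw": 47}, {"delta_pos": [0.001, 0.002, 0.059], "delta_rot": [0, 0, 0], "claw": 47}, {"delta_pos": [0.001, 0.002, 0.059], "delta_rot": [0, 0, 0], "claw": 47}, {"delta_pos": [0.001, 0.002, 0.059], "delta_rot": [0, 0, 0], "claw": 47}])

```text
time: 2.45
eef_pos: [0.6192, -0.0568, 0.2256]
tcp_rot: [0.667, 0.725, 0.127, 0.116]
contact_force: [0.9, 0.5, -0.9]
opening: 0.471
```

Run:
```python
from h import *
p,d=ctrl.read_camera('scene'); cv2.imwrite('pics/s2.png',cv2.resize(p[130:290,200:400,::-1],(750,600)))
Rz=Rt(20)[:,2]
plan(BAR0+.002*Rz,20); print(ctrl.get_state()['contact_force'])
```

```text
dpos [ 0.0006 -0.0006  0.0014] drot [-0.002  0.001 -0.003]
[-0.05154855  0.38233644  0.74711516]
```

View pics/s2.png

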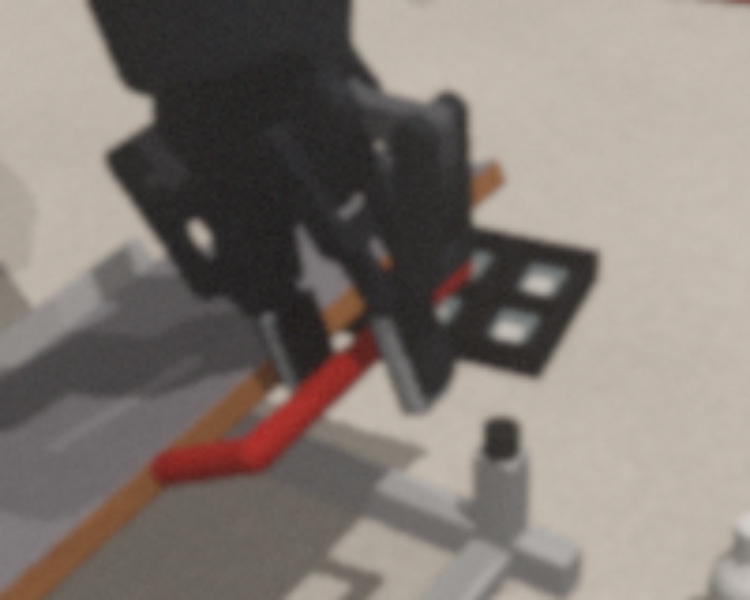

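The bar passes between the two fingers, near (360,340) in the enlargement. Closing in stages.

Emit:
carry_out(commands=[{"delta_pos": [0, 0, 0], "delta_rot": [0, 0, 0], "claw": 30}, {"delta_pos": [0, 0, 0], "delta_rot": [0, 0, 0], "claw": 22}, {"delta_pos": [0, 0, 0], "delta_rot": [0, 0, 0], "claw": 18}, {"delta_pos": [0, 0, 0], "delta_rot": [0, 0, 0], "claw": 16}], force=30)

```text
time: 2.83
eef_pos: [0.6195, -0.0571, 0.2277]
tcp_rot: [0.667, 0.725, 0.127, 0.117]
contact_force: [-1.9, -1.8, 0.4]
opening: 0.163
```

Emit:
carry_out(commands=[{"delta_pos": [0, 0, 0], "delta_rot": [0, 0, 0], "claw": 8}, {"delta_pos": [0, 0, 0], "delta_rot": [0, 0, 0], "claw": 8}, {"delta_pos": [0, 0, 0], "delta_rot": [0, 0, 0], "claw": 8}])

```text
time: 3.08
eef_pos: [0.6188, -0.0571, 0.2273]
tcp_rot: [0.667, 0.725, 0.126, 0.116]
contact_force: [-4.5, -0.6, 0.4]
opening: 0.127
```

Run:
```python
from h import *
Rz=Rt(20)[:,2]
plan(BAR0+.002*Rz,20); s=ctrl.get_state();print(s['contact_force'],s['opening'],s['wrist_torque'])
for th in (32.5,35,40,45,50,53):plan(bar(th)+.002*Rz,20)
```

```text
dpos [0.0008 0.0004 0.0019] drot [-0.004  0.001 -0.002]
[-4.47733348 -0.58809184  0.42935384] 0.1266055122739881 [-0.22229424  0.87038961 -0.02499697]
dpos [ 0.0008 -0.0015 -0.0073] drot [-0.004  0.001 -0.002]
dpos [ 0.0008 -0.0044 -0.0188] drot [-0.004  0.001 -0.002]
dpos [ 0.0007 -0.0115 -0.0412] drot [-0.004  0.001 -0.002]
dpos [ 0.0007 -0.0206 -0.0629] drot [-0.004  0.001 -0.002]
dpos [ 0.0007 -0.0316 -0.0838] drot [-0.004  0.001 -0.002]
dpos [ 0.0006 -0.039  -0.0958] drot [-0.004  0.001 -0.002]
```

Emit:
carry_out(commands=[{"delta_pos": [0, -0.002, -0.009], "delta_rot": [0, 0, 0], "claw": 8}, {"delta_pos": [0, -0.005, -0.021], "delta_rot": [0, 0, 0], "claw": 8}, {"delta_pos": [0, -0.008, -0.032], "delta_rot": [0, 0, 0], "claw": 8}, {"delta_pos": [0, -0.012, -0.043], "delta_rot": [0, 0, 0], "claw": 8}, {"delta_pos": [0, -0.012, -0.043], "delta_rot": [0, 0, 0], "claw": 8}, {"delta_pos": [0, -0.012, -0.043], "delta_rot": [0, 0, 0], "claw": 8}])

```text
time: 3.58
eef_pos: [0.593, -0.0593, 0.2643]
tcp_rot: [0.667, 0.725, 0.127, 0.117]
contact_force: [-0.1, -0.1, -3.0]
opening: 0.122
```

```bash
cat >> h.py <<'E'
G0=np.array([.6188,-.0571,.2273])   # TCP when grasped at TH0
def rel(th):
    s=ctrl.get_state(); R=Ro.from_quat(s['tcp_rot']).as_matrix()
    return np.round(R.T@(G0+bar(th)-bar(30.5)-s['eef_pos']),4)
def est():
    s=ctrl.get_state(); v=s['eef_pos']-G0+BAR0-HIN
    th=np.arctan2(v[2],v@XD); f=s['contact_force']
    tan=-np.sin(th)*XD+np.cos(th)*Z; rad=np.cos(th)*XD+np.sin(th)*Z
    print('t',s['time'],'th',round(np.degrees(th),2),'r',round(np.hypot(v[2],v@XD),4),'ftan',round(f@tan,2),'frad',round(f@rad,2),'fy',round(f@YD,2),'open',s['opening'])
E
python3 - <<'E'
from h import *
est()
for th in (42.5,45,47.5,50,51,52,53,54,55): print(th,rel(th))
E
```

```text
t 3.5833 th 40.09 r 0.2703 ftan -2.27 frad -2.0 fy -0.1 open 0.12210405821879175
42.5 [ 0.     -0.0044 -0.0105]
45 [-0.     -0.0092 -0.0212]
47.5 [-0.0001 -0.0144 -0.0318]
50 [-0.0001 -0.0201 -0.0421]
51 [-0.0001 -0.0225 -0.0462]
52 [-0.0001 -0.025  -0.0502]
53 [-0.0001 -0.0275 -0.0541]
54 [-0.0001 -0.0301 -0.0581]
55 [-0.0001 -0.0328 -0.0619]
```

Emit:
carry_out(commands=[{"delta_pos": [0, -0.004, -0.0105], "delta_rot": [0, 0, 0], "claw": 8}, {"delta_pos": [0, -0.009, -0.021], "delta_rot": [0, 0, 0], "claw": 8}, {"delta_pos": [0, -0.0145, -0.032], "delta_rot": [0, 0, 0], "claw": 8}, {"delta_pos": [0, -0.02, -0.042], "delta_rot": [0, 0, 0], "claw": 8}, {"delta_pos": [0, -0.02, -0.042], "delta_rot": [0, 0, 0], "claw": 8}, {"delta_pos": [0, -0.02, -0.042], "delta_rot": [0, 0, 0], "claw": 8}])

```text
time: 4.08
eef_pos: [0.5606, -0.0621, 0.2977]
tcp_rot: [0.667, 0.724, 0.127, 0.118]
contact_force: [1.1, -0.8, -0.4]
opening: 0.124
```

Run:
```python
from h import *
est()
for th in (50,50.5,51,51.5,52,52.5,53,54,55): print(th,rel(th))
p,d=ctrl.read_camera('scene'); cv2.imwrite('pics/s3.png',p[:,:,::-1])
```

```text
t 4.0833 th 49.98 r 0.2709 ftan -1.0 frad 0.35 fy -0.93 open 0.1243370935004775
50 [ 0.0001 -0.0009  0.0004]
50.5 [ 0.     -0.002  -0.0017]
51 [ 0.     -0.0032 -0.0037]
51.5 [ 0.     -0.0045 -0.0057]
52 [ 0.     -0.0057 -0.0077]
52.5 [ 0.     -0.007  -0.0097]
53 [ 0.     -0.0082 -0.0117]
54 [-0.     -0.0108 -0.0156]
55 [-0.     -0.0135 -0.0195]
```

View pics/s3.png

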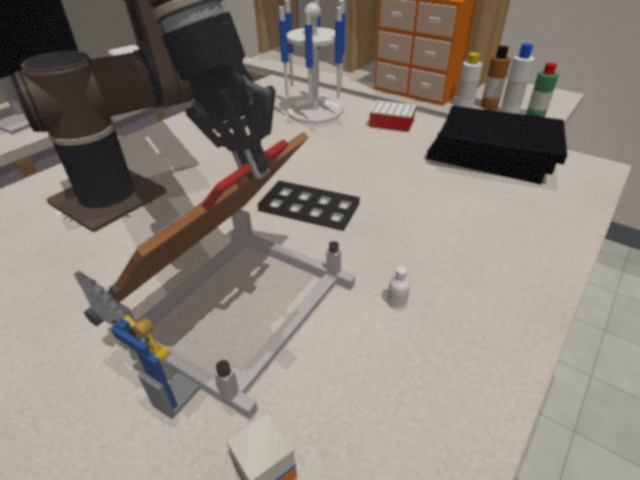

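Emit:
carry_out(commands=[{"delta_pos": [0, -0.0015, -0.001], "delta_rot": [0, 0, 0], "claw": 8}, {"delta_pos": [0, -0.003, -0.0035], "delta_rot": [0, 0, 0], "claw": 8}, {"delta_pos": [0, -0.003, -0.0035], "delta_rot": [0, 0, 0], "claw": 8}])

```text
time: 4.38
eef_pos: [0.5577, -0.0624, 0.3002]
tcp_rot: [0.667, 0.724, 0.128, 0.119]
contact_force: [5.6, 0.6, -2.5]
opening: 0.125
```

Run:
```python
from h import *
est()
for th in (51.25,51.5,51.75,52): print(th,rel(th))
```

```text
t 4.3833 th 50.78 r 0.2709 ftan -6.0 frad 1.62 fy 0.16 open 0.1250759184260322
51.25 [ 0.0001 -0.0019 -0.0014]
51.5 [ 0.0001 -0.0026 -0.0024]
51.75 [ 0.0001 -0.0032 -0.0034]
52 [ 0.     -0.0038 -0.0044]
```

Emit:
carry_out(commands=[{"delta_pos": [0, -0.0005, -0.0005], "delta_rot": [0, 0, 0], "claw": 8}, {"delta_pos": [0, -0.0005, -0.0005], "delta_rot": [0, 0, 0], "claw": 8}])

```text
time: 4.55
eef_pos: [0.5577, -0.0624, 0.3002]
tcp_rot: [0.667, 0.724, 0.129, 0.119]
contact_force: [4.5, 0.3, -3.3]
opening: 0.126
```

Run:
```python
from h import *
est(); print(ctrl.get_state()['contact_force'])
for th in (51.25,51.5,51.75,52): print(th,rel(th))
```

```text
t 4.55 th 50.79 r 0.2709 ftan -5.55 frad 0.25 fy -0.09 open 0.12600725869272456
[ 4.45047337  0.28957152 -3.31185271]
51.25 [ 0.0001 -0.0019 -0.0014]
51.5 [ 0.     -0.0025 -0.0024]
51.75 [ 0.     -0.0031 -0.0034]
52 [ 0.     -0.0038 -0.0044]
```

Emit:
carry_out(commands=[{"delta_pos": [0, -0.001, -0.001], "delta_rot": [0, 0, 0], "claw": 8}, {"delta_pos": [0, -0.0012, -0.0015], "delta_rot": [0, 0, 0], "claw": 8}, {"delta_pos": [0, -0.0012, -0.0015], "delta_rot": [0, 0, 0], "claw": 8}])

```text
time: 4.8
eef_pos: [0.5568, -0.0625, 0.3009]
tcp_rot: [0.667, 0.724, 0.13, 0.12]
contact_force: [5.0, -1.0, -4.5]
opening: 0.129
```

Run:
```python
from h import *
est(); print(ctrl.get_state()['contact_force'])
```

```text
t 4.8 th 51.03 r 0.271 ftan -6.66 frad -0.38 fy -1.44 open 0.1290207657155222
[ 5.0437754  -1.01358248 -4.47687805]
```

Emit:
carry_out(commands=[{"delta_pos": [0, -0.001, -0.001], "delta_rot": [0, 0, 0], "claw": 8}, {"delta_pos": [0, -0.0018, -0.0022], "delta_rot": [0, 0, 0], "claw": 8}, {"delta_pos": [0, -0.0018, -0.0022], "delta_rot": [0, 0, 0], "claw": 8}])

```text
time: 5.05
eef_pos: [0.5551, -0.0626, 0.3023]
tcp_rot: [0.667, 0.723, 0.131, 0.121]
contact_force: [5.2, 0.1, -4.0]
opening: 0.123
```

Run:
```python
from h import *
est(); print(ctrl.get_state()['contact_force'])
```

```text
t 5.05 th 51.49 r 0.2709 ftan -6.54 frad 0.13 fy -0.32 open 0.12342070239006682
[ 5.21214603  0.12162444 -3.97072058]
```

```bash
cat >> h.py <<'E'
def boardang(tag):
    out=[]
    p,d=ctrl.read_camera('scene'); cv2.imwrite(f'pics/{tag}.png',p[:,:,::-1]); P=pts('scene',d)
    u,v=np.meshgrid(range(640),range(480)); q=p.astype(int)
    r=(q[...,0]>110)&(q[...,1]<50)&(q[...,2]<60)&(d>0)&(v>100)&(v<420)&(u>150)&(u<350)&(P[...,0]>.45)&(P[...,0]<.75)
    k=P[r]-HIN; h=k@XD; z=k[:,2]; rr=np.hypot(h,z); m=(rr>.26)&(rr<.285)
    print('red bar',m.sum(),'ang med',np.degrees(np.median(np.arctan2(z,h)[m])),'r',np.median(rr[m]))
E
python3 - <<'E'
from h import *
boardang('s4')
z=np.load('scene0.npz'); p=z['p'];d=z['d']; P=pts('scene',d); q=p.astype(int);u,v=np.meshgrid(range(640),range(480))
r=(q[...,0]>110)&(q[...,1]<50)&(q[...,2]<60)&(d>0)&(v>100)&(v<420)&(u>150)&(u<350)&(P[...,0]>.45)&(P[...,0]<.75)
k=P[r]-HIN; h=k@XD; z=k[:,2]; rr=np.hypot(h,z); m=(rr>.26)&(rr<.285)
print('ref',m.sum(),np.degrees(np.median(np.arctan2(z,h)[m])),np.median(rr[m]))
a=cv2.imread('pics/s4.png'); b=np.hstack([cv2.resize(a[90:230,170:310],(400,400)),cv2.resize(a[250:430,60:240],(400,400))]); cv2.imwrite('pics/s4c.png',b)
E
```

```text
red bar 274 ang med 50.823990147553495 r 0.2738356366265211
ref 413 30.98967567018273 0.2735458340799401
```

View pics/s4c.png

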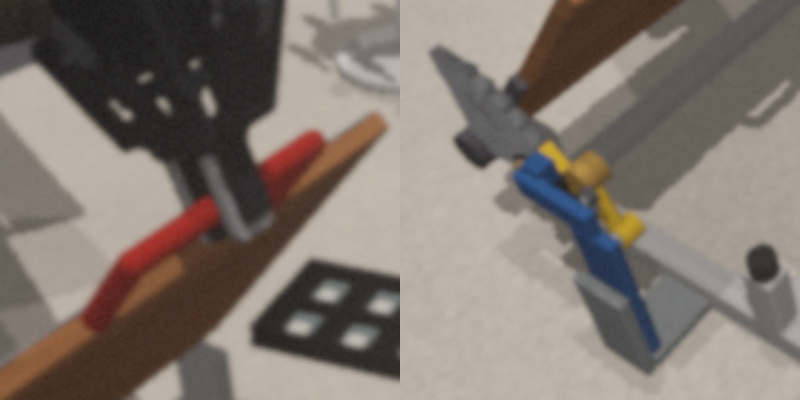

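Emit:
carry_out(commands=[{"delta_pos": [0, -0.001, -0.001], "delta_rot": [0, 0, 0], "claw": 8}, {"delta_pos": [0, -0.0018, -0.0022], "delta_rot": [0, 0, 0], "claw": 8}, {"delta_pos": [0, -0.0018, -0.0022], "delta_rot": [0, 0, 0], "claw": 8}])

```text
time: 5.35
eef_pos: [0.5534, -0.0627, 0.3037]
tcp_rot: [0.667, 0.723, 0.131, 0.121]
contact_force: [4.9, -1.7, -3.0]
opening: 0.125
```

Run:
```python
from h import *
est(); s=ctrl.get_state();print(s['contact_force'],s['wrist_torque'])
plan(bar(51.5),20)
```

```text
t 5.35 th 51.96 r 0.271 ftan -5.58 frad 0.6 fy -2.1 open 0.12476853371076678
[ 4.92909031 -1.68668698 -2.9631589 ] [-0.06262329 -0.57934919 -0.02917968]
dpos [0.0008 0.0007 0.0023] drot [ 0.01   0.002 -0.004]
```

Emit:
carry_out(commands=[{"delta_pos": [0, -0.001, -0.0012], "delta_rot": [0, 0, 0], "claw": 8}, {"delta_pos": [0, -0.0025, -0.0028], "delta_rot": [0, 0, 0], "claw": 8}, {"delta_pos": [0, -0.0025, -0.0028], "delta_rot": [0, 0, 0], "claw": 8}])

```text
time: 5.6
eef_pos: [0.5508, -0.063, 0.3058]
tcp_rot: [0.667, 0.723, 0.132, 0.122]
contact_force: [4.6, -0.6, -2.2]
opening: 0.122
```

Run:
```python
from h import *
est()
```

```text
t 5.6 th 52.66 r 0.2711 ftan -4.94 frad 0.96 fy -0.95 open 0.12197145796854397
```

Emit:
carry_out(commands=[{"delta_pos": [0, -0.001, -0.0012], "delta_rot": [0, 0, 0], "claw": 8}, {"delta_pos": [0, -0.0025, -0.0027], "delta_rot": [0, 0, 0], "claw": 8}, {"delta_pos": [0, -0.0025, -0.0027], "delta_rot": [0, 0, 0], "claw": 8}])

```text
time: 5.85
eef_pos: [0.5482, -0.0632, 0.3078]
tcp_rot: [0.667, 0.723, 0.133, 0.123]
contact_force: [4.9, -0.6, -2.0]
opening: 0.127
```

Run:
```python
from h import *
est()
```

```text
t 5.85 th 53.37 r 0.2711 ftan -5.04 frad 1.3 fy -1.0 open 0.12724864706991335
```

Emit:
carry_out(commands=[{"delta_pos": [0, -0.001, -0.0015], "delta_rot": [0, 0, 0], "claw": 8}, {"delta_pos": [0, -0.0023, -0.0032], "delta_rot": [0, 0, 0], "claw": 8}, {"delta_pos": [0, -0.0023, -0.0032], "delta_rot": [0, 0, 0], "claw": 8}])

```text
time: 6.1
eef_pos: [0.5451, -0.0635, 0.3102]
tcp_rot: [0.667, 0.723, 0.133, 0.123]
contact_force: [3.9, 0.1, -1.8]
opening: 0.124
```

Run:
```python
from h import *
est()
```

```text
t 6.1 th 54.19 r 0.2712 ftan -4.19 frad 0.83 fy -0.21 open 0.12407002525210682
```

Emit:
carry_out(commands=[{"delta_pos": [0, -0.001, -0.0015], "delta_rot": [0, 0, 0], "claw": 8}, {"delta_pos": [0, -0.0024, -0.0032], "delta_rot": [0, 0, 0], "claw": 8}, {"delta_pos": [0, -0.0024, -0.0032], "delta_rot": [0, 0, 0], "claw": 8}])

```text
time: 6.35
eef_pos: [0.5417, -0.0638, 0.3127]
tcp_rot: [0.667, 0.723, 0.133, 0.124]
contact_force: [3.5, 0.1, -0.2]
opening: 0.121
```

Run:
```python
from h import *
est()
```

```text
t 6.35 th 55.09 r 0.2712 ftan -2.98 frad 1.84 fy -0.19 open 0.1214028515978563
```

Emit:
carry_out(commands=[{"delta_pos": [0, -0.001, -0.0015], "delta_rot": [0, 0, 0], "claw": 8}, {"delta_pos": [0, -0.0025, -0.0032], "delta_rot": [0, 0, 0], "claw": 8}, {"delta_pos": [0, -0.0025, -0.0032], "delta_rot": [0, 0, 0], "claw": 8}])

```text
time: 6.6
eef_pos: [0.538, -0.064, 0.3153]
tcp_rot: [0.667, 0.723, 0.133, 0.124]
contact_force: [3.5, -0.4, 0.8]
opening: 0.123
```

Run:
```python
from h import *
est()
```

```text
t 6.6 th 56.05 r 0.2714 ftan -2.46 frad 2.61 fy -0.66 open 0.12336408855304133
```

Emit:
carry_out(commands=[{"delta_pos": [0, -0.001, -0.0015], "delta_rot": [0, 0, 0], "claw": 8}, {"delta_pos": [0, -0.0023, -0.0033], "delta_rot": [0, 0, 0], "claw": 8}, {"delta_pos": [0, -0.0023, -0.0033], "delta_rot": [0, 0, 0], "claw": 8}])

```text
time: 6.85
eef_pos: [0.5344, -0.0644, 0.3178]
tcp_rot: [0.667, 0.723, 0.133, 0.124]
contact_force: [3.5, -0.6, -0.7]
opening: 0.125
```

Run:
```python
from h import *
est()
boardang('s5')
a=cv2.imread('pics/s5.png'); b=np.hstack([cv2.resize(a[60:240,130:310],(400,400)),cv2.resize(a[250:430,60:240],(400,400))]); cv2.imwrite('pics/s5c.png',b)
```

```text
t 6.85 th 56.98 r 0.2714 ftan -3.28 frad 1.28 fy -0.85 open 0.1251347694768336
red bar 301 ang med 56.207227744490496 r 0.2737104399163829
```

View pics/s5c.png

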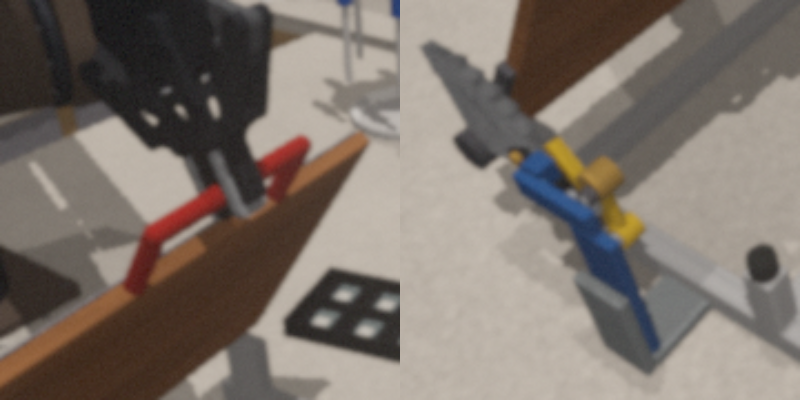

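The pawl's knob has moved, from (590,168) to (603,178) in the crop, so the pawl is tipping. No buffer force yet, so I continue.

Emit:
carry_out(commands=[{"delta_pos": [0, -0.001, -0.0015], "delta_rot": [0, 0, 0], "claw": 8}, {"delta_pos": [0, -0.0023, -0.0031], "delta_rot": [0, 0, 0], "claw": 8}, {"delta_pos": [0, -0.0023, -0.0031], "delta_rot": [0, 0, 0], "claw": 8}])

```text
time: 7.15
eef_pos: [0.531, -0.0647, 0.3202]
tcp_rot: [0.667, 0.723, 0.133, 0.124]
contact_force: [2.5, -0.0, -0.1]
opening: 0.123
```

Run:
```python
from h import *
est()
```

```text
t 7.15 th 57.85 r 0.2715 ftan -2.14 frad 1.28 fy -0.21 open 0.12342963638897347
```

Emit:
carry_out(commands=[{"delta_pos": [0, -0.001, -0.0015], "delta_rot": [0, 0, 0], "claw": 8}, {"delta_pos": [0, -0.0023, -0.0031], "delta_rot": [0, 0, 0], "claw": 8}, {"delta_pos": [0, -0.0023, -0.0031], "delta_rot": [0, 0, 0], "claw": 8}])

```text
time: 7.4
eef_pos: [0.5274, -0.065, 0.3224]
tcp_rot: [0.667, 0.723, 0.133, 0.124]
contact_force: [2.6, -0.7, -1.2]
opening: 0.129
```

Run:
```python
from h import *
est()
```

```text
t 7.4 th 58.73 r 0.2715 ftan -2.82 frad 0.34 fy -0.88 open 0.12888068994271545
```

Emit:
carry_out(commands=[{"delta_pos": [0, -0.001, -0.0015], "delta_rot": [0, 0, 0], "claw": 8}, {"delta_pos": [0, -0.0024, -0.003], "delta_rot": [0, 0, 0], "claw": 8}, {"delta_pos": [0, -0.0024, -0.003], "delta_rot": [0, 0, 0], "claw": 8}])

```text
time: 7.65
eef_pos: [0.5244, -0.0653, 0.3243]
tcp_rot: [0.667, 0.723, 0.133, 0.124]
contact_force: [6.2, -1.3, -2.6]
opening: 0.124
```

Run:
```python
from h import *
est()
```

```text
t 7.65 th 59.5 r 0.2717 ftan -6.55 frad 0.88 fy -1.88 open 0.12395820050020205
```

Emit:
carry_out(commands=[{"delta_pos": [0, -0.001, -0.001], "delta_rot": [0, 0, 0], "claw": 8}, {"delta_pos": [0, -0.0015, -0.0016], "delta_rot": [0, 0, 0], "claw": 8}, {"delta_pos": [0, -0.0015, -0.0016], "delta_rot": [0, 0, 0], "claw": 8}])

```text
time: 7.9
eef_pos: [0.5231, -0.0654, 0.3251]
tcp_rot: [0.667, 0.722, 0.134, 0.125]
contact_force: [8.9, -0.5, -3.6]
opening: 0.118
```

Run:
```python
from h import *
est()
```

```text
t 7.9 th 59.83 r 0.2717 ftan -9.42 frad 1.26 fy -1.29 open 0.11814223589091255
```

Emit:
carry_out(commands=[{"delta_pos": [0, -0.001, -0.001], "delta_rot": [0, 0, 0], "claw": 8}, {"delta_pos": [0, -0.0017, -0.0018], "delta_rot": [0, 0, 0], "claw": 8}, {"delta_pos": [0, -0.0017, -0.0018], "delta_rot": [0, 0, 0], "claw": 8}])

```text
time: 8.15
eef_pos: [0.5217, -0.0655, 0.3259]
tcp_rot: [0.667, 0.722, 0.135, 0.126]
contact_force: [10.9, -0.3, -3.8]
opening: 0.124
```

Run:
```python
from h import *
est(); boardang('s6')
a=cv2.imread('pics/s6.png'); b=np.hstack([cv2.resize(a[60:240,130:310],(400,400)),cv2.resize(a[250:430,60:240],(400,400))]); cv2.imwrite('pics/s6c.png',b)
```

```text
t 8.15 th 60.16 r 0.2717 ftan -11.31 frad 2.07 fy -1.25 open 0.12445297061591043
red bar 322 ang med 59.23900206608852 r 0.2736594746758831
```

View pics/s6c.png

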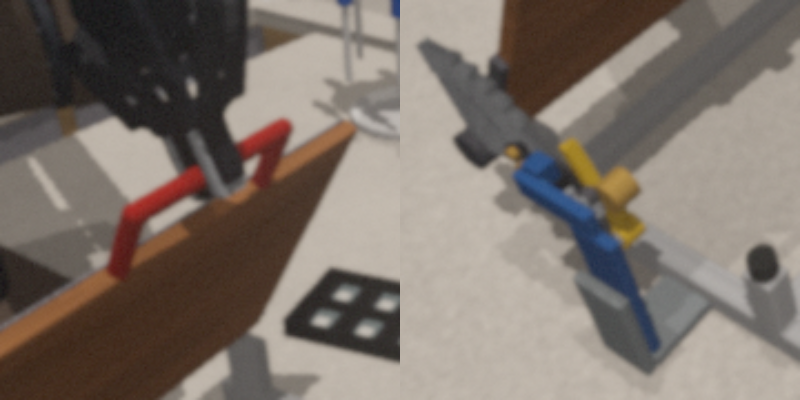

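The pawl arm is now nearly upright at (575,155) and its knob is at (620,185), well clear of the quadrant. One more small press to be sure.

Emit:
carry_out(commands=[{"delta_pos": [0, -0.001, -0.001], "delta_rot": [0, 0, 0], "claw": 8}, {"delta_pos": [0, -0.0018, -0.0019], "delta_rot": [0, 0, 0], "claw": 8}, {"delta_pos": [0, -0.0018, -0.0019], "delta_rot": [0, 0, 0], "claw": 8}])

```text
time: 8.45
eef_pos: [0.5205, -0.0656, 0.3267]
tcp_rot: [0.667, 0.721, 0.137, 0.127]
contact_force: [12.2, 0.2, -5.5]
opening: 0.122
```

Run:
```python
from h import *
est(); boardang('s7')
a=cv2.imread('pics/s7.png'); b=np.hstack([cv2.resize(a[60:240,130:310],(400,400)),cv2.resize(a[250:430,60:240],(400,400))]); cv2.imwrite('pics/s7c.png',b)
for th in (59,57.5,55,52.5,50): print(th,rel(th))
```

```text
t 8.45 th 60.46 r 0.2717 ftan -13.36 frad 1.2 fy -0.84 open 0.12180305275479071
red bar 305 ang med 59.5267089721626 r 0.2736570446980512
59 [0.0001 0.0029 0.0065]
57.5 [0.0002 0.0071 0.0122]
55 [0.0003 0.0138 0.0218]
52.5 [0.0004 0.0201 0.0318]
50 [0.0004 0.0259 0.0421]
```

View pics/s7c.png

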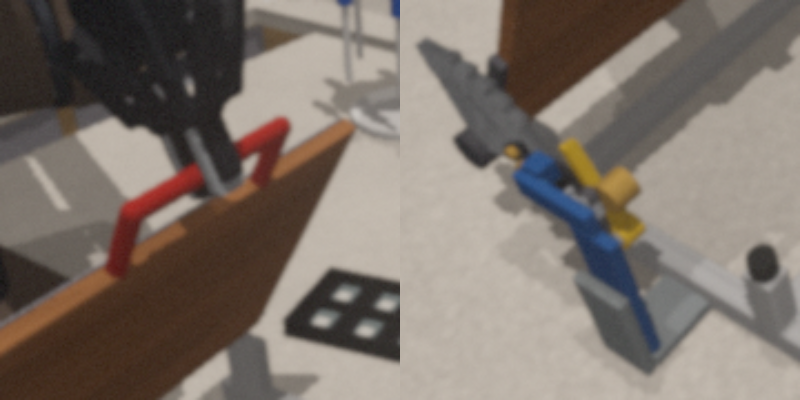

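Pawl unchanged by the extra press, so it has thrown over. Lowering.

Emit:
carry_out(commands=[{"delta_pos": [0, 0.003, 0.0065], "delta_rot": [0, 0, 0], "claw": 8}, {"delta_pos": [0, 0.007, 0.012], "delta_rot": [0, 0, 0], "claw": 8}, {"delta_pos": [0, 0.0105, 0.017], "delta_rot": [0, 0, 0], "claw": 8}, {"delta_pos": [0, 0.014, 0.022], "delta_rot": [0, 0, 0], "claw": 8}, {"delta_pos": [0, 0.017, 0.027], "delta_rot": [0, 0, 0], "claw": 8}, {"delta_pos": [0, 0.02, 0.032], "delta_rot": [0, 0, 0], "claw": 8}, {"delta_pos": [0, 0.02, 0.032], "delta_rot": [0, 0, 0], "claw": 8}])

```text
time: 9.08
eef_pos: [0.5522, -0.0629, 0.3046]
tcp_rot: [0.667, 0.721, 0.138, 0.128]
contact_force: [5.6, 2.5, 4.5]
opening: 0.128
```

Run:
```python
from h import *
est(); boardang('s8')
a=cv2.imread('pics/s8.png'); cv2.imwrite('pics/s8c.png',np.hstack([cv2.resize(a[60:240,130:310],(400,400)),cv2.resize(a[250:430,60:240],(400,400))]))
plan(bar(52),20)
for th in (50,49,48,47,46,45): print(th,rel(th))
```

```text
t 9.0833 th 52.28 r 0.271 ftan -1.8 frad 7.09 fy 2.04 open 0.12775935192639504
red bar 272 ang med 51.50777971579663 r 0.2737278303204332
dpos [0.0008 0.0003 0.0018] drot [ 0.03   0.003 -0.007]
50 [0.0001 0.0045 0.0101]
49 [0.0002 0.0067 0.0143]
48 [0.0002 0.0089 0.0185]
47 [0.0002 0.0109 0.0227]
46 [0.0003 0.0129 0.027 ]
45 [0.0003 0.0148 0.0313]
```

View pics/s8c.png

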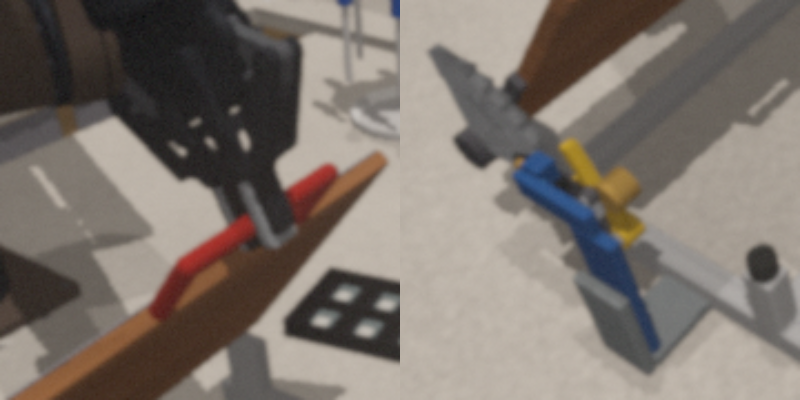

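Pawl stays thrown over (knob still at (620,185)) and the board is already down at about 52°. Continuing, correcting the slight tool sag and radial pull.

Emit:
carry_out(commands=[{"delta_pos": [0, 0.0055, 0.0095], "delta_rot": [0.005, 0, 0], "claw": 8}, {"delta_pos": [0, 0.0077, 0.014], "delta_rot": [0.01, 0, 0], "claw": 8}, {"delta_pos": [0, 0.01, 0.018], "delta_rot": [0.02, 0, 0], "claw": 8}, {"delta_pos": [0, 0.012, 0.022], "delta_rot": [0.03, 0, 0], "claw": 8}, {"delta_pos": [0, 0.014, 0.0265], "delta_rot": [0.03, 0, 0], "claw": 8}, {"delta_pos": [0, 0.0158, 0.031], "delta_rot": [0.03, 0, 0], "claw": 8}, {"delta_pos": [0, 0.0158, 0.031], "delta_rot": [0.03, 0, 0], "claw": 8}])

```text
time: 9.72
eef_pos: [0.5786, -0.0606, 0.2808]
tcp_rot: [0.669, 0.723, 0.128, 0.118]
contact_force: [6.0, 3.2, 0.6]
opening: 0.124
```

Run:
```python
from h import *
est(); plan(bar(45),20)
for th in (42.5,40,37.5,35,32.5,30,27.5,25): print(th,rel(th))
```

```text
t 9.7167 th 44.73 r 0.2707 ftan -3.93 frad 4.88 fy 2.71 open 0.12438059656857389
dpos [ 0.0008 -0.0008 -0.001 ] drot [-0.     0.002 -0.007]
42.5 [0.0001 0.0036 0.0099]
40 [0.0002 0.0079 0.0209]
37.5 [0.0002 0.0116 0.032 ]
35 [0.0003 0.0149 0.0433]
32.5 [0.0003 0.0177 0.0548]
30 [0.0004 0.02   0.0663]
27.5 [0.0004 0.0218 0.078 ]
25 [0.0005 0.0231 0.0897]
```

Emit:
carry_out(commands=[{"delta_pos": [0, 0.004, 0.01], "delta_rot": [0, 0, 0], "claw": 8}, {"delta_pos": [0, 0.0085, 0.0205], "delta_rot": [0, 0, 0], "claw": 8}, {"delta_pos": [0, 0.0123, 0.0315], "delta_rot": [0, 0, 0], "claw": 8}, {"delta_pos": [0, 0.0155, 0.043], "delta_rot": [0, 0, 0], "claw": 8}, {"delta_pos": [0, 0.018, 0.0545], "delta_rot": [0, 0, 0], "claw": 8}, {"delta_pos": [0, 0.0205, 0.066], "delta_rot": [0, 0, 0], "claw": 8}, {"delta_pos": [0, 0.0205, 0.066], "delta_rot": [0, 0, 0], "claw": 8}])

```text
time: 10.3
eef_pos: [0.6212, -0.057, 0.223]
tcp_rot: [0.669, 0.723, 0.128, 0.117]
contact_force: [5.3, 3.6, -0.7]
opening: 0.128
```

Run:
```python
from h import *
est(); plan(bar(30),20)
for th in (27.5,25,22.5,20,17.5,15,12.5,10,8): print(th,rel(th))
```

```text
t 10.3 th 29.46 r 0.2699 ftan -3.32 frad 4.51 fy 3.13 open 0.12777167651103558
dpos [ 0.0008  0.     -0.0026] drot [-0.     0.001 -0.008]
27.5 [0.0001 0.0015 0.0091]
25 [0.0001 0.0027 0.0208]
22.5 [0.0001 0.0035 0.0326]
20 [0.0002 0.0038 0.0444]
17.5 [0.0002 0.0035 0.0561]
15 [0.0002 0.0028 0.0679]
12.5 [0.0002 0.0015 0.0796]
10 [ 0.0002 -0.0003  0.0912]
8 [ 0.0002 -0.0021  0.1005]
```

Emit:
carry_out(commands=[{"delta_pos": [0, 0.002, 0.009], "delta_rot": [0, 0, 0], "claw": 8}, {"delta_pos": [0, 0.0037, 0.021], "delta_rot": [0, 0, 0], "claw": 8}, {"delta_pos": [0, 0.0045, 0.0325], "delta_rot": [0, 0, 0], "claw": 8}, {"delta_pos": [0, 0.0048, 0.0444], "delta_rot": [0, 0, 0], "claw": 8}, {"delta_pos": [0, 0.0045, 0.056], "delta_rot": [0, 0, 0], "claw": 8}, {"delta_pos": [0, 0.0038, 0.068], "delta_rot": [0, 0, 0], "claw": 8}, {"delta_pos": [0, 0.0025, 0.0795], "delta_rot": [0, 0, 0], "claw": 8}, {"delta_pos": [0, 0.0025, 0.0795], "delta_rot": [0, 0, 0], "claw": 8}])

```text
time: 10.97
eef_pos: [0.6498, -0.0545, 0.1455]
tcp_rot: [0.669, 0.723, 0.127, 0.116]
contact_force: [0.3, -0.0, -1.8]
opening: 0.125
```

Run:
```python
from h import *
est(); plan(bar(12.5),20); boardang('s9')
for th in (10,8,6,5,4,3,2,1,0): print(th,rel(th))
```

```text
t 10.9667 th 11.83 r 0.2695 ftan -1.8 frad -0.05 fy -0.05 open 0.12455180793708058
dpos [ 0.0008  0.0013 -0.0031] drot [-0.004  0.001 -0.009]
red bar 90 ang med 12.155022066444612 r 0.2712801651004505
10 [ 0.     -0.001   0.0097]
8 [ 0.     -0.0028  0.019 ]
6 [ 0.     -0.0049  0.0282]
5 [-0.     -0.006   0.0328]
4 [-0.     -0.0073  0.0373]
3 [-0.     -0.0086  0.0418]
2 [-0.     -0.01    0.0463]
1 [-0.     -0.0115  0.0508]
0 [-0.0001 -0.013   0.0552]
```

View pics/s9.png

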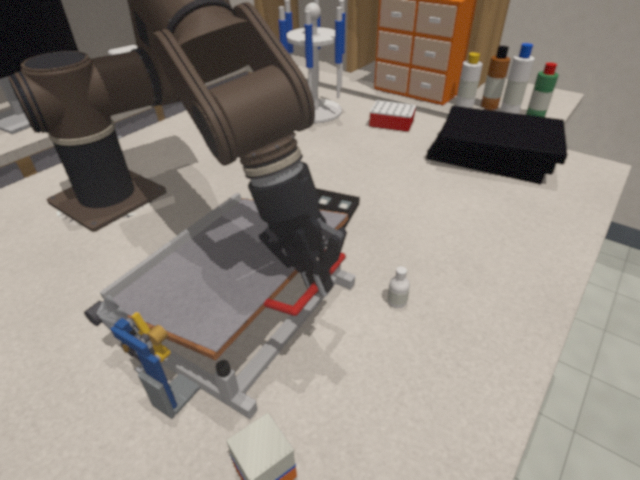

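Board is at about 12°, bottle and carton untouched. Going down gently to about 2°.

Emit:
carry_out(commands=[{"delta_pos": [0, -0.001, 0.0097], "delta_rot": [0, 0, 0], "claw": 8}, {"delta_pos": [0, -0.0028, 0.019], "delta_rot": [0, 0, 0], "claw": 8}, {"delta_pos": [0, -0.005, 0.028], "delta_rot": [0, 0, 0], "claw": 8}, {"delta_pos": [0, -0.0073, 0.0373], "delta_rot": [0, 0, 0], "claw": 8}, {"delta_pos": [0, -0.0093, 0.044], "delta_rot": [0, 0, 0], "claw": 8}, {"delta_pos": [0, -0.0093, 0.044], "delta_rot": [0, 0, 0], "claw": 8}])

```text
time: 11.52
eef_pos: [0.6547, -0.054, 0.0996]
tcp_rot: [0.67, 0.723, 0.126, 0.114]
contact_force: [-3.4, -2.2, -4.2]
opening: 0.123
```

Run:
```python
from h import *
est(); plan(bar(2),20)
for th in (2,1,0,-1): print(th,rel(th))
```

```text
t 11.5167 th 1.99 r 0.2688 ftan -4.06 frad -3.68 fy -1.92 open 0.1232247394289396
dpos [0.0007 0.0015 0.0002] drot [-0.007  0.    -0.009]
2 [-0.      0.0011  0.0003]
1 [-0.     -0.0003  0.0048]
0 [-0.     -0.0019  0.0092]
-1 [-0.     -0.0035  0.0137]
```

Emit:
carry_out(commands=[{"delta_pos": [0, 0, 0.0025], "delta_rot": [0, 0, 0], "claw": 8}, {"delta_pos": [0, -0.0005, 0.005], "delta_rot": [0, 0, 0], "claw": 8}, {"delta_pos": [0, -0.001, 0.007], "delta_rot": [0, 0, 0], "claw": 8}, {"delta_pos": [0, -0.001, 0.007], "delta_rot": [0, 0, 0], "claw": 8}])

```text
time: 11.85
eef_pos: [0.6548, -0.054, 0.0935]
tcp_rot: [0.669, 0.724, 0.125, 0.113]
contact_force: [-12.5, -1.8, 4.7]
opening: 0.126
```

Run:
```python
from h import *
est(); print(rel(0))
```

```text
t 11.85 th 0.68 r 0.2688 ftan 4.86 frad -12.52 fy -0.76 open 0.12595019084102183
[-0.      0.0001  0.0034]
```

Run:
```python
from h import *
boardang('s10')
a=cv2.imread('pics/s10.png'); cv2.imwrite('pics/s10c.png',np.hstack([cv2.resize(a[230:350,220:340],(400,400)),cv2.resize(a[250:430,60:240],(400,400))]))
p,d=ctrl.read_camera('top'); cv2.imwrite('pics/t10.png',p[:,:,::-1]); P=pts('top',d); cv2.imwrite('pics/t10.png',p[:,:,::-1])
u,v=np.meshgrid(range(640),range(480))
# board plane from scene view
p,d=ctrl.read_camera('scene'); P=pts('scene',d)
m=(u>150)&(u<230)&(v>265)&(v<325)&(P[...,2]>.07)&(P[...,2]<.13)&(np.ptp(p.astype(int),axis=2)<25)
b=P[m]; c=b.mean(0); w=np.linalg.svd(b-c,full_matrices=False)[2][2]; w*=np.sign(w[2]); print(len(b),c,np.degrees(np.arcsin(-w@XD)), ((b-c)@w).std())
```

```text
red bar 12 ang med 0.9821772516685037 r 0.2696887891665482
4640 [ 0.4849393  -0.14490569  0.09686754] -0.017090600657867893 0.0007876648164706517
```

View pics/s10c.png

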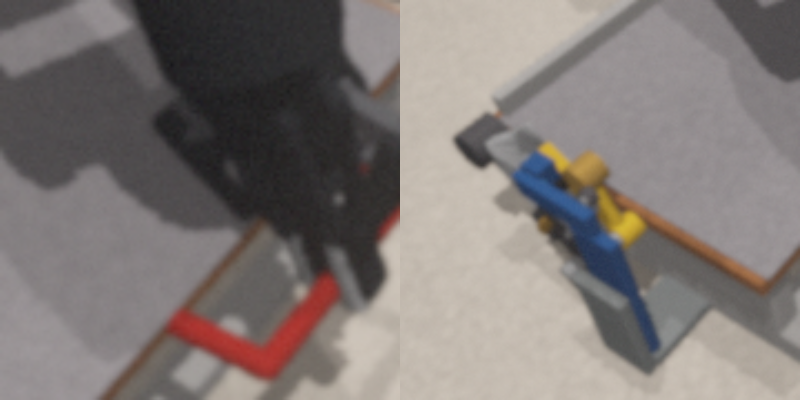

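The top plane fits at 0.0° and the pawl knob is back at (587,170), as before the throw, so it has re-armed. I'll relieve the radial pull and dwell a moment.

Emit:
carry_out(commands=[{"delta_pos": [0, -0.0015, 0.0005], "delta_rot": [0, 0, 0], "claw": 8}, {"delta_pos": [0, -0.0015, 0.0005], "delta_rot": [0, 0, 0], "claw": 8}, {"delta_pos": [0, -0.0015, 0.0005], "delta_rot": [0, 0, 0], "claw": 8}, {"delta_pos": [0, -0.0015, 0.0005], "delta_rot": [0, 0, 0], "claw": 8}])

```text
time: 12.33
eef_pos: [0.6547, -0.0541, 0.0936]
tcp_rot: [0.669, 0.724, 0.125, 0.114]
contact_force: [-0.1, 1.5, -1.4]
opening: 0.124
```

Run:
```python
from h import *
est(); plan(bar(0),20); s=ctrl.get_state(); R=Ro.from_quat(s['tcp_rot']).as_matrix()
for th in (2,4,6,8,10,12,14,16): print(th,np.round(R.T@(bar(th)-bar(0)),4))
```

```text
t 12.3333 th 0.7 r 0.2687 ftan -1.43 frad 0.03 fy 1.53 open 0.1236770327978875
dpos [0.0008 0.0005 0.0035] drot [-0.008 -0.    -0.007]
2 [ 0.      0.003  -0.0089]
4 [ 0.      0.0057 -0.018 ]
6 [ 0.0001  0.008  -0.0271]
8 [ 0.0001  0.0101 -0.0363]
10 [ 0.0001  0.0118 -0.0456]
12 [ 0.0001  0.0132 -0.0549]
14 [ 0.0001  0.0143 -0.0642]
16 [ 0.0001  0.015  -0.0736]
```

Emit:
carry_out(commands=[{"delta_pos": [0, 0.003, -0.009], "delta_rot": [0, 0, 0], "claw": 8}, {"delta_pos": [0, 0.0057, -0.018], "delta_rot": [0, 0, 0], "claw": 8}, {"delta_pos": [0, 0.008, -0.027], "delta_rot": [0, 0, 0], "claw": 8}, {"delta_pos": [0, 0.01, -0.0363], "delta_rot": [0, 0, 0], "claw": 8}, {"delta_pos": [0, 0.0118, -0.0456], "delta_rot": [0, 0, 0], "claw": 8}, {"delta_pos": [0, 0.0132, -0.055], "delta_rot": [0, 0, 0], "claw": 8}, {"delta_pos": [0, 0.015, -0.0735], "delta_rot": [0, 0, 0], "claw": 8}, {"delta_pos": [0, 0.015, -0.0735], "delta_rot": [0, 0, 0], "claw": 8}])

```text
time: 13.0
eef_pos: [0.6435, -0.055, 0.1708]
tcp_rot: [0.669, 0.724, 0.125, 0.114]
contact_force: [-1.1, 1.0, -2.8]
opening: 0.124
```

Run:
```python
from h import *
est(); boardang('s11'); s=ctrl.get_state(); R=Ro.from_quat(s['tcp_rot']).as_matrix()
for th in (18,20,22,23,24,25): print(th,np.round(R.T@(bar(th)-bar(16)),4))
```

```text
t 13.0 th 17.37 r 0.2698 ftan -2.36 frad -1.84 fy 1.04 open 0.12357471291753887
red bar 133 ang med 17.133672609209388 r 0.2712372216171433
18 [ 0.      0.0004 -0.0094]
20 [ 0.      0.0005 -0.0188]
22 [ 0.      0.0003 -0.0283]
23 [ 0.     0.    -0.033]
24 [ 0.     -0.0003 -0.0377]
25 [ 0.     -0.0007 -0.0424]
```

Emit:
carry_out(commands=[{"delta_pos": [0, 0.0004, -0.009], "delta_rot": [0, 0, 0], "claw": 8}, {"delta_pos": [0, 0.0005, -0.018], "delta_rot": [0, 0, 0], "claw": 8}, {"delta_pos": [0, 0.0003, -0.027], "delta_rot": [0, 0, 0], "claw": 8}, {"delta_pos": [0, 0, -0.036], "delta_rot": [0, 0, 0], "claw": 8}, {"delta_pos": [0, 0, -0.036], "delta_rot": [0, 0, 0], "claw": 8}, {"delta_pos": [0, 0, -0.036], "delta_rot": [0, 0, 0], "claw": 8}])

```text
time: 13.55
eef_pos: [0.6314, -0.0561, 0.2041]
tcp_rot: [0.669, 0.724, 0.125, 0.114]
contact_force: [-0.4, 1.4, -4.3]
opening: 0.123
```

Run:
```python
from h import *
est(); boardang('s12'); s=ctrl.get_state(); R=Ro.from_quat(s['tcp_rot']).as_matrix()
for th in (24,23,22): print(th,np.round(R.T@(bar(th)-bar(25)),4))
```

```text
t 13.55 th 24.89 r 0.2704 ftan -3.76 frad -2.01 fy 1.38 open 0.12303116432394443
red bar 288 ang med 24.36431195572899 r 0.2730961267984404
24 [0.     0.0004 0.0047]
23 [0.     0.0007 0.0094]
22 [0.     0.001  0.0141]
```

View pics/s12.png

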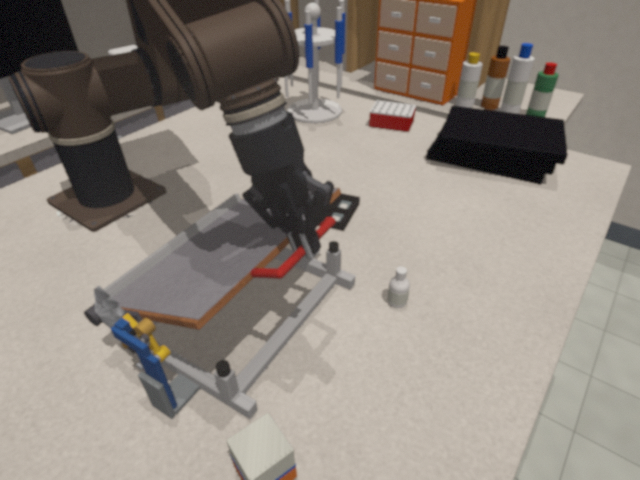

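Board is at about 24.5° with the pawl riding on the quadrant. Easing down onto the second notch.

Emit:
carry_out(commands=[{"delta_pos": [0, 0.0002, 0.0025], "delta_rot": [0, 0, 0], "claw": 8}, {"delta_pos": [0, 0.0004, 0.005], "delta_rot": [0, 0, 0], "claw": 8}, {"delta_pos": [0, 0.0006, 0.0075], "delta_rot": [0, 0, 0], "claw": 8}, {"delta_pos": [0, 0.0007, 0.0095], "delta_rot": [0, 0, 0], "claw": 8}, {"delta_pos": [0, 0.0007, 0.0095], "delta_rot": [0, 0, 0], "claw": 8}])

```text
time: 14.02
eef_pos: [0.6353, -0.0558, 0.1946]
tcp_rot: [0.669, 0.724, 0.125, 0.114]
contact_force: [-3.0, -0.1, -1.6]
opening: 0.124
```

Run:
```python
from h import *
est()
```

```text
t 14.0167 th 22.72 r 0.2702 ftan -0.34 frad -3.36 fy 0.15 open 0.12388690168399334
```

Emit:
carry_out(commands=[{"delta_pos": [0, 0, 0.001], "delta_rot": [0, 0, 0], "claw": 8}, {"delta_pos": [0, 0, 0.002], "delta_rot": [0, 0, 0], "claw": 8}, {"delta_pos": [0, 0, 0.002], "delta_rot": [0, 0, 0], "claw": 8}])

```text
time: 14.27
eef_pos: [0.6359, -0.0557, 0.1932]
tcp_rot: [0.669, 0.724, 0.125, 0.113]
contact_force: [-4.7, 0.5, 0.7]
opening: 0.12
```

Run:
```python
from h import *
est()
```

```text
t 14.2667 th 22.4 r 0.2701 ftan 2.41 frad -4.06 fy 0.94 open 0.12006699505576274
```

Emit:
carry_out(commands=[{"delta_pos": [0, -0.0005, 0.001], "delta_rot": [0, 0, 0], "claw": 8}, {"delta_pos": [0, -0.0005, 0.0015], "delta_rot": [0, 0, 0], "claw": 8}, {"delta_pos": [0, -0.0005, 0.0015], "delta_rot": [0, 0, 0], "claw": 8}])

```text
time: 14.52
eef_pos: [0.636, -0.0558, 0.1928]
tcp_rot: [0.669, 0.724, 0.125, 0.113]
contact_force: [-6.0, 0.8, 3.5]
opening: 0.127
```

Run:
```python
from h import *
est(); boardang('s13')
p,d=ctrl.read_camera('scene'); P=pts('scene',d);u,v=np.meshgrid(range(640),range(480))
m=(u>150)&(u<230)&(v>245)&(v<300)&(P[...,2]>.10)&(P[...,2]<.2)&(np.ptp(p.astype(int),axis=2)<25)
b=P[m]; c=b.mean(0); w=np.linalg.svd(b-c,full_matrices=False)[2][2]; w*=np.sign(w[2]); print(len(b),c,np.degrees(np.arcsin(-w@XD)), ((b-c)@w).std())
a=cv2.imread('pics/s13.png'); cv2.imwrite('pics/s13c.png',np.hstack([cv2.resize(a[200:320,220:340],(400,400)),cv2.resize(a[250:430,60:240],(400,400))]))
```

```text
t 14.5167 th 22.3 r 0.2701 ftan 5.52 frad -4.13 fy 1.31 open 0.12650778898116807
red bar 251 ang med 21.81222289939443 r 0.27287981234053793
4059 [ 0.4873888  -0.13622677  0.13525507] 20.167929953327903 0.002159748702313982
```

View pics/s13c.png

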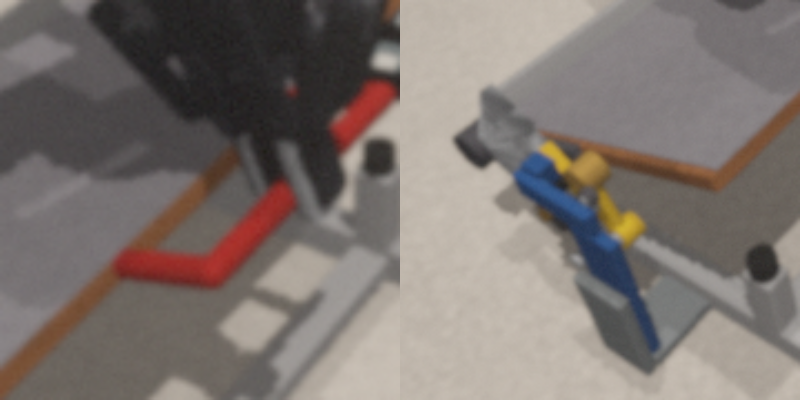

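The pawl holds the board at about 21.5° against 5.5 N of downward push. Easing off, then opening.

Emit:
carry_out(commands=[{"delta_pos": [0, -0.0005, 0], "delta_rot": [0, 0, 0], "claw": 8}, {"delta_pos": [0, -0.0005, 0], "delta_rot": [0, 0, 0], "claw": 14}, {"delta_pos": [0, -0.0005, 0], "delta_rot": [0, 0, 0], "claw": 20}, {"delta_pos": [0, -0.0005, 0], "delta_rot": [0, 0, 0], "claw": 35}, {"delta_pos": [0, -0.0005, 0], "delta_rot": [0, 0, 0], "claw": 45}, {"delta_pos": [0, -0.0005, 0], "delta_rot": [0, 0, 0], "claw": 45}])

```text
time: 15.12
eef_pos: [0.6362, -0.056, 0.1932]
tcp_rot: [0.669, 0.724, 0.125, 0.114]
contact_force: [-0.2, 0.3, 0.5]
opening: 0.446
```

Emit:
carry_out(commands=[{"delta_pos": [0, 0, -0.02], "delta_rot": [0, 0, 0], "claw": 45}, {"delta_pos": [0, 0, -0.05], "delta_rot": [0, 0, 0], "claw": 45}, {"delta_pos": [0, 0, -0.09], "delta_rot": [0, 0, 0], "claw": 45}, {"delta_pos": [0, 0, -0.13], "delta_rot": [0, 0, 0], "claw": 45}, {"delta_pos": [0, 0, -0.13], "delta_rot": [0, 0, 0], "claw": 45}, {"delta_pos": [0, 0, -0.13], "delta_rot": [0, 0, 0], "claw": 45}])

```text
time: 15.62
eef_pos: [0.5942, -0.0603, 0.3206]
tcp_rot: [0.668, 0.723, 0.127, 0.118]
contact_force: [0.6, -0.1, -0.5]
opening: 0.448
```

Run:
```python
from h import *
s=ctrl.get_state(); print(s['eef_pos'],s['contact_force'],s['dq'].max())
boardang('s14')
for n in ['top','scene']:
    p,d=ctrl.read_camera(n); cv2.imwrite(f'pics/{n}14.png',p[:,:,::-1])
    o=np.load(n+'0.npz')['p']
    if n=='top':
        for nm,(a,b,c,e) in dict(carton=(440,490,130,195),bottle=(270,300,145,185),tray=(175,262,260,385)).items(): print(nm,np.abs(p[c:e,a:b].astype(int)-o[c:e,a:b]).mean())
    else: print('bottle/carton',np.abs(p[260:310,380:415].astype(int)-o[260:310,380:415]).mean(),np.abs(p[415:480,225:300].astype(int)-o[415:480,225:300]).mean())
```

```text
[ 0.59417129 -0.06033905  0.32056616] [ 0.57411967 -0.12353743 -0.51288507] 0.06801334490041595
red bar 252 ang med 22.123226585255146 r 0.2732108092525274
carton 15.47528205128205
bottle 15.911666666666667
tray 12.893486590038314
bottle/carton 9.604 9.580786324786326
```

View pics/scene14.png

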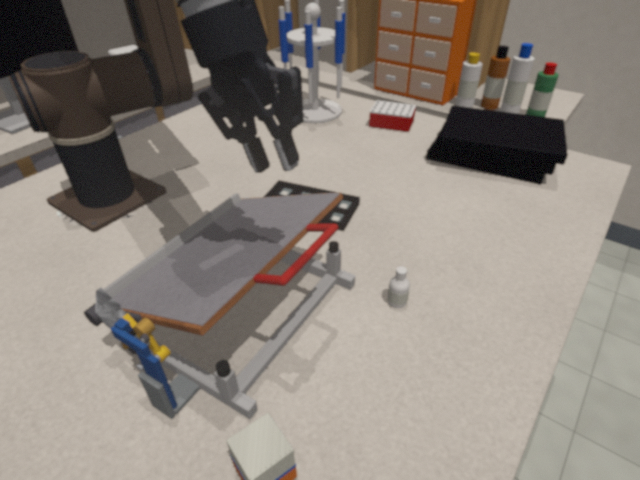

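The gripper is clear and the board stands by itself at about 21.6°. The bottle (398,287) and carton (262,450) are where they started.

Run:
```python
from h import *
boardang('s15'); print(np.abs(ctrl.get_state()['dq']).max()); print(ctrl.sign_off())
```

```text
red bar 234 ang med 22.08373843744921 r 0.2730494104520222
0.008374327124335515
the job is handed in; nothing more can be done
None
```

The board now stands propped in its second notch at about 21.6° (0.38 rad), let go and with its weight on the pawl. The job was handed in at about 16 s of the 72 s allowed; no verdict was reported.

- **Raising:** I gripped the red handle with the board at about 30.5° (third notch) and raised it to the buffer, met at about 59°. I pressed to about 13 N at the handle, and the picture showed the pawl thrown over.
- **Lowering:** The board went down flat without catching on any notch. A plane fit of its top gave 0.0°, and the pawl looked re-armed.
- **Setting:** I raised it to about 24.5°, then eased it down onto the pawl, which held against 5.5 N of push. Then I opened the fingers and backed off 13 cm.

**Last checks:** Two pictures after letting go gave the same bar angle within 0.05°, and the gripper was well clear with about zero contact force. The bottle and carton were at the same pixels as at the start in the scene view; the tray looked unmoved, though the arm partly hid it.

**What disagreed:**
- The arm-based tilt estimate read about 0.5–0.8° higher than the camera.
- A plane fit on the second notch gave 20.2°, with twice the usual scatter. Both values are inside the 0.30–0.44 rad band.
- A hump of about 6 N near 51° was not the buffer; it faded as I went on.
- The before/after pixel-difference check on the tray, bottle and carton was no help: it read 10–16 grey levels everywhere, which I took to be image noise.

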